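Put the clean cutlery away in the cutlery tray

ROBOT

A 6-joint arm with a two-finger parallel gripper is mounted at the origin on a cart in front of the work surface, level with it; the furniture and walls round the work are solid. World frame = base frame: x ahead of the robot, y to its left, z up, the work surface at z = 0. Lengths are in m, angles in rad, forces in N, time in s.
With the tool pointing down it reaches from about 0.375 to 0.975 m from the base axis. Payload 3.8 kg.
Tool frame: the origin (TCP) lies midway between the tips of the shut fingers; the grasp point (between the pads) lies 19 mm behind it; z points along the fingers, y is the line along which they close (so a half turn about z gives the same grasp; the last joint's range is limited). The gripper opens to 85 mm and grips with 20 to 120 N. Pads are 22 mm wide; open, the fingers measure 114 mm over their backs; the gripper's body (76 mm by 85 mm) begins 54 mm behind the grasp point. The pads swing forward as they close: fully open they stand 13 mm farther back than shut.
Start: joints at [-1.252, 0.264, 1.604, -0, 1.274, -0.037], TCP at [0.235, -0.633, 0.194] pointing down, gripper open.
Joint ranges: [-2.63, 2.63], [-0.94, 2.18], [0.31, 2.57], [-1.31, 4.45], [0, 2.66], [-2.55, 2.55]. Speed limits (rad/s): [2.57, 2.57, 3.14, 3.14, 3.14, 3.14].

INTERFACE

Orientations are given as a rotation vector (axis times angle).
In Python, from workcell import status, read_camera, workorder, masks_of gives the robot as it stands.
- The arm moves only by the tool drive_tool, never from a script. Its argument "rows" is a list of rows, each a list of 7 numbers: the turn, a rotation vector about the tool's x, y, z in degrees, then the shift along the tool's x, y, z in m, then the opening, from 0 (shut) to 1 (fully open). In form: [[ax, ay, az, tx, ty, tz, claw], ...]. A call has 1 to 8 rows; each row shifts and turns the commanded pose from where the row before left it, along the tool's axes as they then stand; what a row does not reach is not made up. A row lasts 1/12 s, in which the tool goes at most 41.7 mm and 7.16 degrees, less where a joint would pass 70% of its speed; a pose out of reach is approached as far as the arm can. A call is refused whole if a number of a shift passes 0.0417 or a number of a turn 7.16, either way. A call with a gripper value outside its range is refused whole. The fingers move at their own pace and stop on an object; "force" is the grip in N (left out, the last holds). Time passes only in rows, so rows that do not move let the fingers close. It gives the time, the measured TCP pose, the force, the opening and the grip force at its end, in the units of the state.
- status.read_state(): the state, without advancing time (a new reading comes with each control period).
- read_camera(name): name is "side" or "top" or "wrist"; returns a dict with "color" (480x640x3 uint8, red, green, blue), "intrinsics" (3x3 intrinsics, pixels), "world_from_camera" (4x4, takes a point from camera to world coordinates); the wrist camera has in their place "mount" (4x4, takes a point from camera to tool coordinates, whose origin is the TCP and whose axes are the flange's). Camera axes: x right, y up, looking along -z (the intrinsics and any distortion apply to the point x, -y, -z); pixel columns grow to the right and rows downward; lengths in m; the calibration is good to about 2 mm. A picture is of the moment at which its call begins: read the wrist's pose just before it. There is no depth.
- workorder.finish_job(): hands the job in; it is judged then, once.
Trained networks look in a picture, given as the dict that the camera call returned (one of the last four; its "shot" number tells which), for a name from the list of things; names that differ only in an ending like _2 or _b are one class to them, and where a whole thing is asked for, a point or a joint stands for the part that bears it (a point fixed in the world has none). Each returns a list of dicts, best first, with "score" (0 to 1); they miss things now and then, are a little off and sometimes report something else, mostly with a low value. They report only what shows in the picture. A call takes as long as a camera call. They do not tell look-alikes from the thing itself.
- masks_of(picture, name): "mask" (480x640 bool, what is visible of it) and "bbox" ([left, top, right, bottom] in pixels, round what is visible of it).
The state is a dict: "time": time; "q": joint angles; "joint_vel": joint speeds; "joint_torque": joint torques, N m; "tool_pos": TCP position; "tcp_rot": TCP orientation; "wrist_force": force on the tool from outside, world axes, zero at the start; "torque": the same for the moment, N m; "width": opening from 0.0 (shut) to 1.0 (fully open); "grip_force": force on a finger pad.
Only numpy, scipy, OpenCV 4.12 (cv2) and the standard library are available. Lean on these libraries where they do the work, as an engineer would, in place of code of your own. Each camera call takes 0.05 s, during which the arm holds its last target. There are 200 camera calls.

TASK

Put the loose fork, the dinner spoon and both teaspoons away in the wooden cutlery tray, each lying lengthwise in the compartment that already holds its own kind. Lay them in gently rather than dropping or throwing them, keep what is already in the tray in its compartment, and leave the peeler and the can opener lying where they are.

Things in the scene. Friction and masses are not known exactly. Their poses are not given: they have to be found in the camera images.
- tray: Open wooden tray, 248 (x) x 288 (y) mm, outer walls 42 mm high, fixed. Origin: centre of its underside. Three equal compartments side by side, centres at y = -94, 0, +94 mm, each 88 mm wide (y), 236 mm long (x), floor at z = 6 mm, dividers 6 mm thick, 36 mm high. Each already holds one piece of a kind (which: changes), lying along x, 16 mm to the -y side of the compartment's middle.
- tray_fork: The steel fork that already lies in the tray, like the loose fork. Shows the forks' compartment; it lies loose. Origin: middle of its length, at its underside; x runs along its length, from the handle's end to the head; z up
- tray_spoon: The steel dinner spoon that already lies in the tray, like the loose spoon. Shows the spoons' compartment; it lies loose. Origin: middle of its length, at its underside; x runs along its length, from the handle's end to the head; z up
- tray_teaspoon: The steel teaspoon that already lies in the tray, like the loose teaspoons. Shows the teaspoons' compartment; it lies loose. Origin: middle of its length, at its underside; x runs along its length, from the handle's end to the head; z up
- fork: Loose steel dinner fork lying on the worktop, 202 x 28 x 18 mm. Origin: middle of its length, at its underside; x runs along its length, from the handle's end to the head; z up. Pinch it across the arched neck at the origin: 8 mm wide in y, its top at z = 17 mm. 30 to 60 g
- spoon: Loose steel dinner spoon lying on the worktop, 197 x 41 x 18 mm. Origin: middle of its length, at its underside; x runs along its length, from the handle's end to the head; z up. Pinch it across the arched neck at the origin: 8 mm wide in y, its top at z = 17 mm. 30 to 60 g
- teaspoon_a: Loose steel teaspoon lying on the worktop, 130 x 27 x 11 mm, clearly shorter than the dinner spoon. Origin: middle of its length, at its underside; x runs along its length, from the handle's end to the head; z up. Pinch it across the arched neck at the origin: 8 mm wide in y, its top at z = 10 mm. 15 to 30 g
- teaspoon_b: A second loose teaspoon, the same as the first. Origin: middle of its length, at its underside; x runs along its length, from the handle's end to the head; z up. Pinch it across the arched neck at the origin: 8 mm wide in y, its top at z = 10 mm. 15 to 30 g
- peeler: Peeler with a black handle, 170 x 25 x 18 mm, lying on the worktop among the cutlery. Not cutlery: stays there. Origin: middle of its length, at its underside; x runs along its length, from the handle's end to the head; z up
- can_opener: Can opener with a dark green handle, 174 x 41 x 20 mm, lying on the worktop among the cutlery. Not cutlery: stays there. Origin: middle of its length, at its underside; x runs along its length, from the handle's end to the head; z up
There are look-alikes about, which are no part of the job. What is shaped like the fork but blue is not meant.

How it is judged:
By the outcome, as a careful person would: the job done as asked, in the order asked, and still so for the second after the job is handed in, with the robot touching nothing.
It also fails if it takes over 96 s, if anything falls off the work surface, if the arm or the gripper's body presses on something with over 40 N, if the wrist force passes 120 N, or if a joint passes its speed limit or range.

## Working session

There is one attempt and no reset: what is moved stays moved. The work goes in short steps, Python scripts to look and compute and a tool call to move; the robot and the scene stay as the last step left them, time stands still between calls to the robot, and variables do not carry over. Pictures are saved under pics/ and viewed, at most 17 in all, crops included, and the job is handed in when it is done.

Besides the shell and the picture viewer there is one more tool, called after "Request:" by a JSON object that holds its "api" and its "payload". drive_tool: Moves the arm, as the interface text tells. Its arguments: {"type":"object","properties":{"rows":{"type":"array"},"force":{"type":"number"}},"required":["rows"]}

```bash
mkdir -p pics; ls; python3 - <<'E'
from workcell import status, read_camera, workorder, masks_of
import cv2,numpy as np
s=status.read_state();print({k:np.round(v,3).tolist() for k,v in s.items()})
for n in ["top","side"]:
    p=read_camera(n); cv2.imwrite(f"pics/{n}0.png",p["color"][:,:,::-1])
    print(n,np.round(p["intrinsics"],1).tolist(),np.round(p["world_from_camera"],3).tolist(),[k for k in p])
    for o in ["tray","tray_fork","tray_spoon","tray_teaspoon","fork","spoon","teaspoon_a","peeler","can_opener"]:
        print(o,[(round(float(m["score"]),2),np.round(m["bbox"]).tolist()) for m in masks_of(p,o)])
E
```

```text
pics
{'time': 0.0, 'q': [-1.252, 0.265, 1.605, -0.0, 1.274, -0.037], 'joint_vel': [0.001, -0.001, 0.0, -0.003, -0.0, 0.001], 'joint_torque': [0.001, -51.512, -36.731, -0.0, 0.013, -0.0], 'tool_pos': [0.235, -0.632, 0.192], 'tcp_rot': [-3.09, -0.556, 0.0], 'wrist_force': [0.509, 0.023, 0.282], 'torque': [-0.064, -0.011, -0.015], 'grip_force': 0.0, 'width': 1.0}
top [[444.9, 0.0, 314.6], [0.0, 444.9, 237.8], [0.0, 0.0, 1.0]] [[0.014, 0.994, -0.11, 0.342], [-1.0, 0.016, 0.012, 0.028], [0.014, 0.11, 0.994, 0.994], [0.0, 0.0, 0.0, 1.0]] ['color', 'intrinsics', 'world_from_camera', 'shot']
tray [(0.82, [328.0, 108.0, 479.0, 248.0])]
tray_fork [(0.86, [393.0, 142.0, 417.0, 226.0])]
tray_spoon [(0.55, [356.0, 130.0, 383.0, 213.0]), (0.33, [396.0, 152.0, 415.0, 224.0])]
tray_teaspoon []
fork [(0.83, [134.0, 277.0, 167.0, 354.0]), (0.65, [132.0, 189.0, 219.0, 211.0]), (0.6, [238.0, 192.0, 314.0, 213.0])]
spoon [(0.91, [136.0, 144.0, 222.0, 166.0])]
teaspoon_a [(0.9, [246.0, 158.0, 303.0, 171.0]), (0.86, [241.0, 236.0, 299.0, 251.0])]
peeler [(0.88, [138.0, 238.0, 212.0, 248.0])]
can_opener [(0.83, [236.0, 192.0, 314.0, 210.0]), (0.66, [246.0, 158.0, 302.0, 170.0])]
side [[500.8, 0.0, 318.1], [0.0, 500.8, 239.1], [0.0, 0.0, 1.0]] [[0.965, -0.132, 0.226, 0.714], [0.261, 0.396, -0.88, -0.921], [0.027, 0.909, 0.417, 0.507], [0.0, 0.0, 0.0, 1.0]] ['color', 'intrinsics', 'world_from_camera', 'shot']
tray [(0.59, [246.0, 258.0, 445.0, 395.0])]
tray_fork [(0.64, [316.0, 310.0, 364.0, 324.0])]
tray_spoon [(0.55, [355.0, 290.0, 420.0, 306.0])]
tray_teaspoon [(0.57, [343.0, 351.0, 358.0, 362.0]), (0.16, [316.0, 231.0, 323.0, 257.0])]
fork [(0.56, [369.0, 209.0, 374.0, 234.0]), (0.56, [252.0, 198.0, 271.0, 202.0])]
spoon [(0.56, [403.0, 210.0, 418.0, 237.0])]
teaspoon_a [(0.47, [314.0, 234.0, 323.0, 261.0])]
peeler [(0.57, [328.0, 203.0, 343.0, 221.0])]
can_opener []
```

```bash
python3 - <<'E'
import cv2
a=cv2.imread("pics/top0.png")
cv2.imwrite("pics/top0c.png",cv2.resize(a[90:370,110:490],None,fx=2.1,fy=2.1,interpolation=cv2.INTER_CUBIC))
E
```

```text
(no output)
```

View pics/top0c.png

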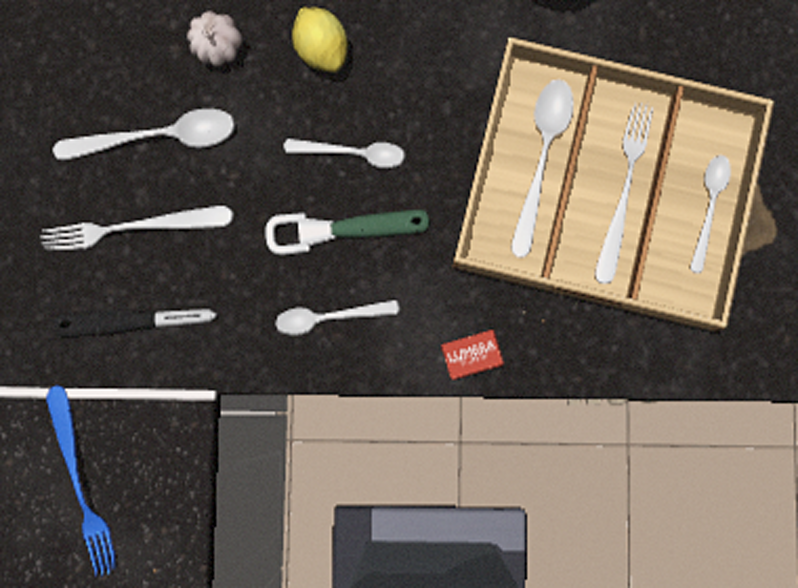

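View pics/side0.png

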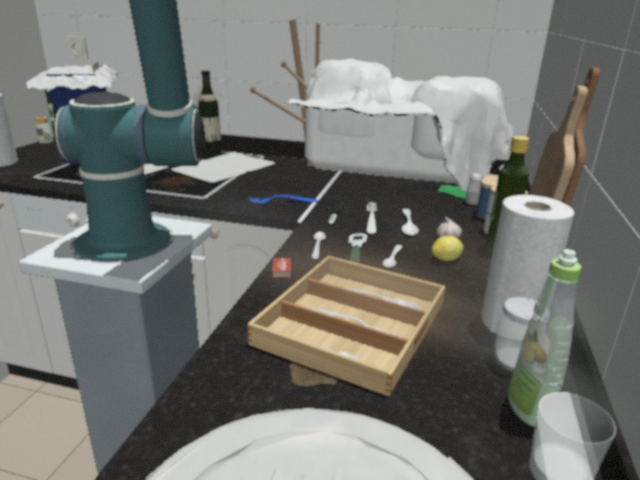

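The top view (crop coordinates) shows:
- **Loose dinner spoon:** around (145,135).
- **Steel fork:** (140,228), head to the left.
- **Teaspoons:** (345,152) and (337,317).
- **Leave alone:** can opener (345,230) and peeler (138,320).
- **Blue look-alike:** (82,480), off to the side. The fork meant is the steel one at (140,228).
- **Tray compartments, left to right:** spoon, fork, teaspoon.

Next I measure the poses.

```bash
cat > h.py <<'E'
from workcell import status, read_camera, workorder, masks_of
import cv2,numpy as np
from scipy.spatial.transform import Rotation as R
def ray(p,uv,z):
    K=p["intrinsics"];T=np.array(p["world_from_camera"])
    uv=np.atleast_2d(uv).astype(float)
    d=np.c_[(uv[:,0]-K[0][2])/K[0][0],-(uv[:,1]-K[1][2])/K[1][1],-np.ones(len(uv))]@T[:3,:3].T
    return T[:3,3]+d*((z-T[2,3])/d[:,2])[:,None]
def pose(p,mask,z):
    v,u=np.nonzero(mask);P=ray(p,np.c_[u,v],z)[:,:2]
    c=P.mean(0);w,V=np.linalg.eigh(np.cov(P.T));a=V[:,1]
    t=(P-c)@a;b=(P-c)@np.array([-a[1],a[0]])
    lo,hi=t.min(),t.max();L=hi-lo;n=b[(t>hi-.3*L)];m=b[t<lo+.3*L]
    if np.ptp(n)<np.ptp(m): a=-a;t=-t;b=-b;lo,hi=-hi,-lo
    # axis through end-centres
    e=[c+a*s+np.array([-a[1],a[0]])*np.median(b[abs(t-s)<.012]) for s in (lo,hi)]
    d=e[1]-e[0]
    return np.round((e[0]+e[1])/2,4),round(float(np.degrees(np.arctan2(d[1],d[0]))),1),round(float(L),3),round(float(np.ptp(b)),3)
def tool():
    s=status.read_state();return np.array(s["tool_pos"]),R.from_rotvec(s["tcp_rot"])
def go(x,y,z,yaw=None):
    p,r=tool();M=r.as_matrix();cy=np.degrees(np.arctan2(M[1,0],M[0,0]))
    print("at",np.round(p,4),"yaw",round(cy,2),"tilt",np.round(M[:2,2],4),"shift tool mm",np.round(M.T@(np.array([x,y,z])-p)*1e3,1))
    if yaw is not None: print("turn az",round(cy-yaw,2))
E
python3 - <<'E'
from h import *
p=read_camera("top")
for o,z in [("tray_fork",.014),("tray_spoon",.014),("tray_teaspoon",.011),("fork",.008),("spoon",.008),("teaspoon_a",.005),("peeler",.009),("can_opener",.01)]:
    for m in masks_of(p,o): print(o,round(float(m["score"]),2),np.round(m["bbox"]),pose(p,m["mask"],z))
im=p["color"];
# tray rim corners, subpixel-ish from crop
c=np.array([[510,39],[772,100],[725,327],[457,264]])/2.1+[110,90]
P=ray(p,c,.042)[:,:2];print(P.round(3).tolist(),P.mean(0).round(4))
e=lambda i,j:(np.linalg.norm(P[i]-P[j]).round(3),np.degrees(np.arctan2(*(P[i]-P[j])[::-1])).round(1))
print(e(0,3),e(1,2),e(0,1),e(3,2))
m=masks_of(p,"tray")[0]["mask"];r=cv2.minAreaRect(ray(p,np.argwhere(m)[:,::-1],.042)[:,:2].astype(np.float32));print(r)
E
```

```text
tray_fork 0.95 [396. 144. 417. 228.] (array([ 0.5762, -0.1827]), -10.0, 0.187, 0.025)
tray_spoon 0.6 [354. 131. 384. 212.] (array([ 0.6077, -0.0981]), -13.3, 0.198, 0.041)
tray_teaspoon 0.66 [438. 166. 457. 219.] (array([ 0.5606, -0.2814]), -13.2, 0.127, 0.024)
fork 0.8 [136. 276. 165. 352.] (array([0.2804, 0.3783]), -159.7, 0.181, 0.026)
fork 0.67 [134. 191. 220. 212.] (array([0.5375, 0.3267]), 99.7, 0.192, 0.026)
spoon 0.91 [136. 148. 222. 164.] (array([0.636, 0.328]), -79.5, 0.192, 0.042)
teaspoon_a 0.87 [243. 233. 303. 249.] (array([0.446 , 0.1153]), 98.8, 0.127, 0.027)
teaspoon_a 0.62 [245. 157. 300. 172.] (array([0.6254, 0.1133]), -94.7, 0.129, 0.026)
peeler 0.75 [134. 237. 214. 252.] (array([0.4363, 0.3283]), 94.3, 0.17, 0.026)
can_opener 0.61 [239. 192. 316. 212.] (array([0.5359, 0.1054]), 98.2, 0.171, 0.041)
[[0.738, -0.065], [0.676, -0.342], [0.435, -0.287], [0.495, -0.011]] [ 0.586  -0.1762]
(np.float64(0.248), np.float64(-12.5)) (np.float64(0.248), np.float64(-12.8)) (np.float64(0.284), np.float64(77.5)) (np.float64(0.283), np.float64(77.6))
((0.5851815938949585, -0.17369544506072998), (0.2907814085483551, 0.2585812211036682), 76.80912017822266)
```

Every measurement fits the stated sizes. The tray centre is (0.586, -0.176) at yaw -12.7°, and the pieces already in it lie where the description says. I move to the fork.

Request:
{"api": "drive_tool", "payload": {"rows": [[0, 0, 0, 0.0306, -0.0178, 0, 0.5], [0, 0, 0, 0.0306, -0.0178, 0, 0.5], [0, 0, 0, 0.0306, -0.0178, 0, 0.5], [0, 0, 0, 0.0306, -0.0178, 0, 0.5], [0, 0, 0, 0.0306, -0.0178, 0, 0.5], [0, 0, 0, 0.0306, -0.0178, 0, 0.5], [0, 0, 0, 0.0306, -0.0178, 0, 0.5]], "force": 40}}

```text
time: 2.08
tool_pos: [0.3933, -0.44, 0.1938]
tcp_rot: [3.092, 0.555, 0.0]
wrist_force: [0.3, -0.5, -1.1]
width: 0.503
grip_force: 0.0
```

Request:
{"api": "drive_tool", "payload": {"rows": [[0, 0, 0, 0.0306, -0.0178, 0, 0.5], [0, 0, 0, 0.0306, -0.0178, 0, 0.5], [0, 0, 0, 0.0306, -0.0178, 0, 0.5], [0, 0, 0, 0.0306, -0.0178, 0, 0.5], [0, 0, 0, 0.0306, -0.0178, 0, 0.5], [0, 0, 0, 0.0306, -0.0178, 0, 0.5], [0, 0, 0, 0.0306, -0.0178, 0, 0.5]]}}

```text
time: 2.67
tool_pos: [0.5508, -0.2484, 0.1939]
tcp_rot: [3.092, 0.556, 0.001]
wrist_force: [-0.2, -1.0, 0.3]
width: 0.497
grip_force: 0.0
```

Request:
{"api": "drive_tool", "payload": {"rows": [[0, 0, 0, 0.0118, -0.034, 0, 0.5], [0, 0, 0, 0.0118, -0.034, 0, 0.5], [0, 0, 0, 0.0118, -0.034, 0, 0.5], [0, 0, 0, 0.0118, -0.034, 0, 0.5], [0, 0, 0, 0.0118, -0.034, 0, 0.5], [0, 0, 0, 0.0118, -0.034, 0, 0.5], [0, 0, 0, 0.0118, -0.034, 0, 0.5], [0, 0, 0, 0.0118, -0.034, 0, 0.5]]}}

```text
time: 3.33
tool_pos: [0.5434, 0.0397, 0.1939]
tcp_rot: [3.092, 0.556, 0.001]
wrist_force: [1.5, -0.8, -0.3]
width: 0.499
grip_force: 0.0
```

Request:
{"api": "drive_tool", "payload": {"rows": [[0, 0, 0, 0.0118, -0.034, 0, 0.5], [0, 0, 0, 0.0118, -0.034, 0, 0.5], [0, 0, 0, 0.0118, -0.034, 0, 0.5], [0, 0, 0, 0.0118, -0.034, 0, 0.5], [0, 0, 0, 0.0118, -0.034, 0, 0.5], [0, 0, 0, 0.0118, -0.034, 0, 0.5], [0, 0, 0, 0.0118, -0.034, 0, 0.5], [0, 0, 0, 0.0118, -0.034, 0, 0.5]]}}

```text
time: 4.0
tool_pos: [0.5371, 0.3277, 0.1938]
tcp_rot: [-3.092, -0.556, -0.001]
wrist_force: [1.0, -0.1, 0.2]
width: 0.495
grip_force: 0.0
```

Request:
{"api": "drive_tool", "payload": {"rows": [[0, 0, -6.6, 0, 0, 0, 0.5], [0, 0, -6.6, 0, 0, 0, 0.5], [0, 0, -6.6, 0, 0, 0, 0.5], [0, 0, -6.6, 0, 0, 0, 0.5], [0, 0, -6.6, 0, 0, 0, 0.5], [0, 0, -6.6, 0, 0, 0, 0.5]]}}

```text
time: 4.5
tool_pos: [0.5373, 0.3259, 0.1936]
tcp_rot: [2.716, 1.579, -0.0]
wrist_force: [-0.3, -0.1, 0.1]
width: 0.5
grip_force: 0.0
```

Request:
{"api": "drive_tool", "payload": {"rows": [[0, 0, -6.6, 0, 0, 0, 0.5], [0, 0, -6.6, 0, 0, 0, 0.5], [0, 0, -6.6, 0, 0, 0, 0.5], [0, 0, -6.6, 0, 0, 0, 0.5], [0, 0, -6.6, 0, 0, 0, 0.5], [0, 0, -6.6, 0, 0, 0, 0.5], [0, 0, 0, 0, 0, 0, 0.5]]}}

```text
time: 5.08
tool_pos: [0.5374, 0.3258, 0.1936]
tcp_rot: [2.025, 2.402, 0.0]
wrist_force: [-0.6, 0.7, -0.3]
width: 0.499
grip_force: 0.0
```

```bash
cat >> h.py <<'E'
def wrist():
    t,r=tool();p=read_camera("wrist");T=np.eye(4);T[:3,:3]=r.as_matrix();T[:3,3]=t
    p["world_from_camera"]=T@np.array(p["mount"]);return p
E
python3 - <<'E'
from h import *
go(.5375,.3267,.10,99.7)
p=wrist();q=dict(p)
for m in masks_of(p,"fork"): print(round(float(m["score"]),2),np.round(m["bbox"]),pose(p,m["mask"],.008))
print(np.round(p["world_from_camera"],3))
cv2.imwrite("pics/w1.png",p["color"][:,:,::-1])
E
```

```text
at [0.5374 0.3258 0.1936] yaw 99.75 tilt [0.0001 0.    ] shift tool mm [ 0.9  0.3 93.6]
turn az 0.05
0.96 [310.  91. 336. 292.] (array([0.536 , 0.3306]), 99.9, 0.196, 0.025)
0.62 [  0.  76. 149. 121.] (array([0.3008, 0.3857]), 18.6, 0.143, 0.021)
[[ 0.986 -0.161 -0.052  0.524]
 [ 0.169  0.938  0.303  0.404]
 [ 0.    -0.307  0.952  0.373]
 [ 0.     0.     0.     1.   ]]
```

View pics/w1.png

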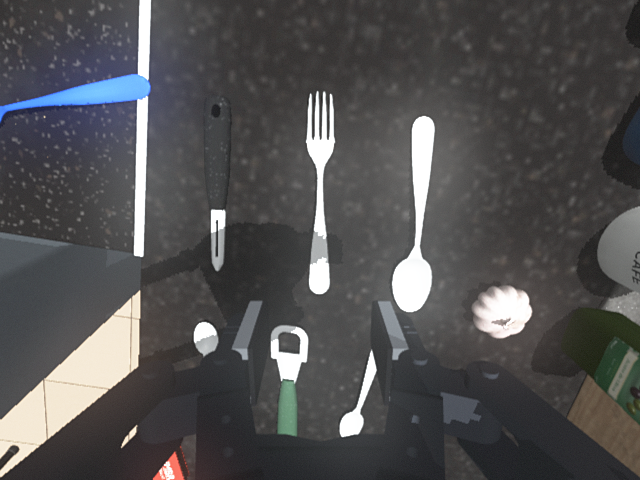

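The wrist view shows the steel fork at (320,190), clearly separate from the blue one at (75,90), and its pose agrees with the top view. I pick it up.

Request:
{"api": "drive_tool", "payload": {"rows": [[0, 0, 0, 0.003, 0, 0.036, 0.5], [0, 0, 0, 0, 0, 0.036, 0.5], [0, 0, 0, 0, 0, 0.036, 0.5], [0, 0, 0, 0, 0, 0.036, 0.5], [0, 0, 0, 0, 0, 0.025, 0.5], [0, 0, 0, 0, 0, 0.015, 0.5], [0, 0, 0, 0, 0, 0.0055, 0.5], [0, 0, 0, 0, 0, 0, 0.3]], "force": 40}}

```text
time: 5.85
tool_pos: [0.5354, 0.3279, 0.0021]
tcp_rot: [-2.029, -2.396, 0.005]
wrist_force: [-0.2, -0.7, 0.3]
width: 0.37
grip_force: 0.0
```

Request:
{"api": "drive_tool", "payload": {"rows": [[0, 0, 0, 0, 0, 0, 0], [0, 0, 0, 0, 0, 0, 0], [0, 0, 0, 0, 0, 0, 0], [0, 0, 0, 0, 0, 0, 0]]}}

```text
time: 6.18
tool_pos: [0.5382, 0.3295, 0.0059]
tcp_rot: [2.028, 2.398, 0.005]
wrist_force: [0.5, 0.8, 0.5]
width: -0.001
grip_force: 0.0
```

The gripper shut on nothing, so I look.

```bash
python3 - <<'E'
from h import *
go(.5368,.3287,.004,99.8)
s=read_camera("side");a=s["color"][150:290,280:480,::-1]
p=wrist();b=p["color"][:,:,::-1]
for m in masks_of(p,"fork"): print(round(float(m["score"]),2),np.round(m["bbox"]),pose(p,m["mask"],.008))
cv2.imwrite("pics/c2.png",np.hstack([cv2.resize(a,(400,280)),cv2.resize(b,(373,280))]))
E
```

```text
at [0.5382 0.3295 0.0059] yaw 99.56 tilt [0.0027 0.0016] shift tool mm [-0.5 -1.5  1.9]
turn az -0.24
0.77 [291.  68. 345. 434.] (array([0.5362, 0.3327]), 100.3, 0.196, 0.026)
```

View pics/c2.png

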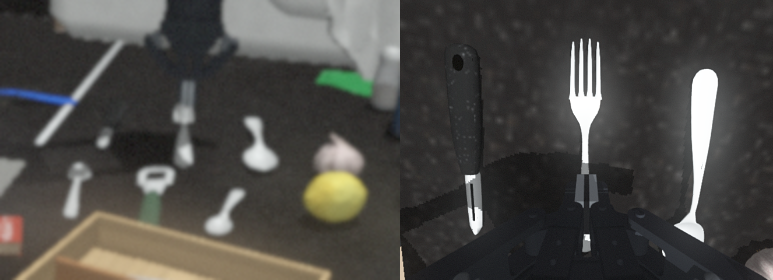

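```bash
python3 - <<'E'
from h import *
s=status.read_state();print(s["width"],s["grip_force"],s["tool_pos"],s["wrist_force"])
p=wrist();b=p["color"][200:480,210:430,::-1]
s=read_camera("side")["color"][170:250,340:420,::-1]
cv2.imwrite("pics/c3.png",np.hstack([cv2.resize(b,None,fx=1.9,fy=1.9,interpolation=2),cv2.resize(s,(370,532),interpolation=2)]))
E
```

```text
0.000376143794286114 0.0 [0.5374181  0.32904125 0.00499062] [ 0.24072692 -0.51199278  0.43753323]
```

View pics/c3.png

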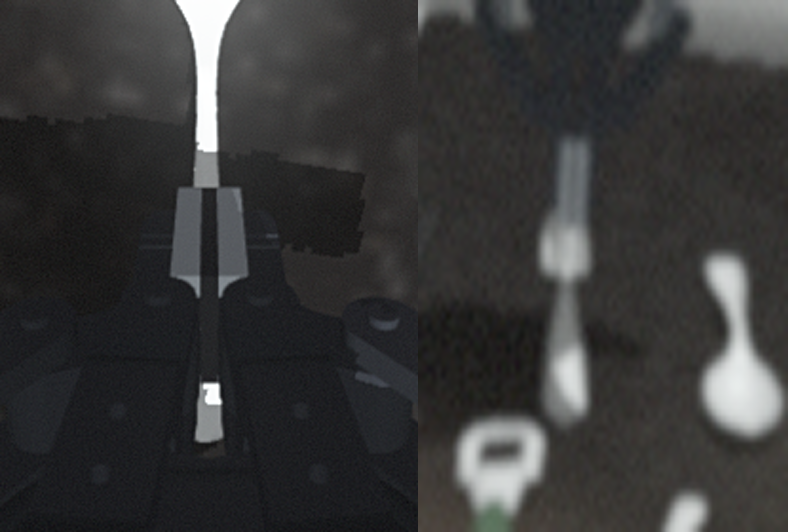

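The picture shows a gap of about 8 mm between the fingers, with the neck in it, so the zero reading may be wrong. I lift slightly and check.

Request:
{"api": "drive_tool", "payload": {"rows": [[0, 0, 0, 0, 0, -0.02, 0], [0, 0, 0, 0, 0, -0.04, 0], [0, 0, 0, 0, 0, -0.04, 0], [0, 0, 0, 0, 0, -0.02, 0], [0, 0, 0, 0, 0, 0, 0]]}}

```text
time: 6.85
tool_pos: [0.5412, 0.3312, 0.1316]
tcp_rot: [2.025, 2.396, 0.018]
wrist_force: [1.9, 1.4, 0.7]
width: -0.003
grip_force: 0.0
```

```bash
python3 - <<'E'
from h import *
s=status.read_state();print(s["width"],s["grip_force"],s["wrist_force"])
p=wrist();b=p["color"][:,:,::-1]
for m in masks_of(p,"fork"): print(round(float(m["score"]),2),np.round(m["bbox"]))
s=read_camera("side")["color"][130:250,300:460,::-1]
cv2.imwrite("pics/c4.png",np.hstack([cv2.resize(b,(400,300)),cv2.resize(s,(400,300),interpolation=2)]))
E
```

```text
-0.002803869428352121 0.0 [1.88348071 1.35060772 0.71103111]
0.79 [  0.  74. 106. 110.]
0.71 [299.  96. 328. 308.]
```

View pics/c4.png

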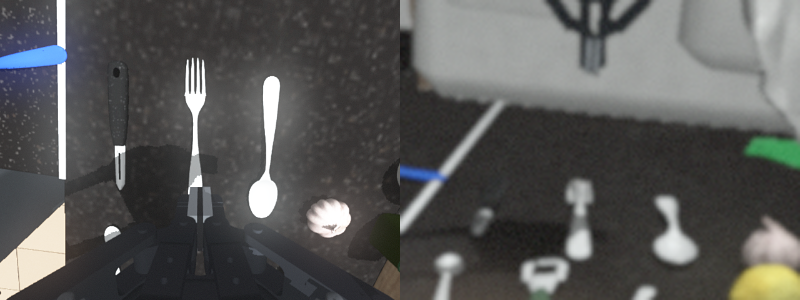

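```bash
python3 - <<'E'
from h import *
go(.5368,.3287,.004,99.8)
def proj(p,X):
    T=np.linalg.inv(np.array(p["world_from_camera"]));c=T[:3,:3]@X+T[:3,3];K=np.array(p["intrinsics"])
    v=K@np.array([c[0],-c[1],-c[2]]);return (v[:2]/v[2]).round(1)
s=read_camera("side")
t,_=tool()
print("now",proj(s,t),"then",proj(s,np.array([.5374,.329,.005])),"then z=.03",proj(s,np.array([.5374,.329,.03])),"fork mid",proj(s,np.array([.5368,.3287,.015])))
w=wrist();print("tcp in wrist",proj(w,t))
b=w["color"][200:400,220:420,::-1]
c=s["color"][120:200,340:420,::-1]
cv2.imwrite("pics/c5.png",np.hstack([cv2.resize(b,(400,400),interpolation=2),cv2.resize(c,(400,400),interpolation=2)]))
E
```

```text
at [0.5364 0.3285 0.1236] yaw 99.58 tilt [-0.0005 -0.0003] shift tool mm [  0.2   0.5 119.6]
turn az -0.22
now [373.2 174. ] then [370.7 215.9] then z=.03 [371.4 207.2] fork mid [370.7 212.4]
tcp in wrist [318.6 283.3]
```

View pics/c5.png

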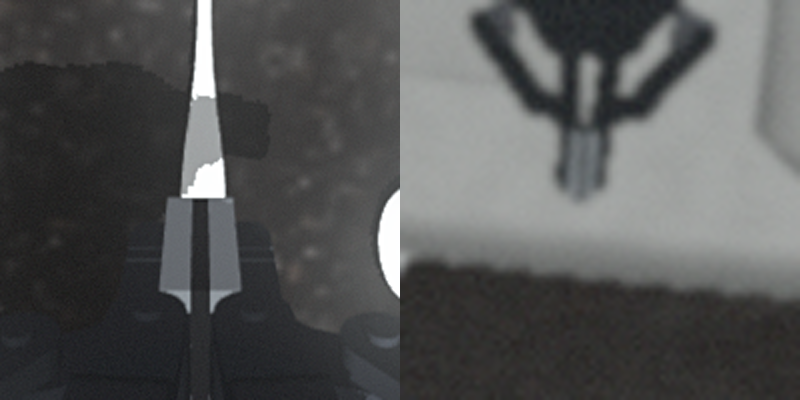

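```bash
python3 - <<'E'
from h import *
def proj(p,X):
    T=np.linalg.inv(np.array(p["world_from_camera"]));c=T[:3,:3]@X+T[:3,3];K=np.array(p["intrinsics"])
    v=K@np.array([c[0],-c[1],-c[2]]);return (v[:2]/v[2]).round(1)
s=read_camera("side");w=wrist();t,r=tool()
print(t,status.read_state()["q"])
for d in (0,.01,.02,.03,.04,.05):
    X=t-r.as_matrix()[:,2]*d;print(d,proj(s,X),proj(w,X))
for m in masks_of(w,"fork"): print(pose(w,m["mask"],.008))
for m in masks_of(w,"spoon"): print(pose(w,m["mask"],.008))
print(np.round(w["mount"],3),w["intrinsics"])
E
```

```text
[0.53542791 0.32794034 0.1216817 ] [ 5.09883617e-01  2.31661879e-01  1.78032770e+00 -7.37008648e-06
  1.13363874e+00  3.42602499e-01]
0 [373.1 174.2] [318.9 283.3]
0.01 [373.3 170.5] [318.9 291.6]
0.02 [373.6 166.8] [318.8 300.8]
0.03 [373.9 163. ] [318.8 311. ]
0.04 [374.2 159.2] [318.7 322.5]
0.05 [374.5 155.4] [318.7 335.4]
(array([0.533 , 0.3462]), 99.9, 0.165, 0.026)
(array([0.3293, 0.3962]), 18.1, 0.085, 0.021)
(array([0.6345, 0.3263]), -79.6, 0.198, 0.041)
[[ 0.     0.952  0.307  0.079]
 [ 1.    -0.    -0.     0.001]
 [-0.     0.307 -0.952 -0.179]
 [ 0.     0.     0.     1.   ]] [[378.12419616   0.         319.68490483]
 [  0.         378.12419616 244.0442157 ]
 [  0.           0.           1.        ]]
```

Both cameras put the real shut fingertips about 38 mm behind the reported TCP: side row 159 and wrist row 297. So the fingers closed above the fork. I go deeper in steps and watch the force.

Request:
{"api": "drive_tool", "payload": {"rows": [[0, 0, 0, 0, 0, 0.035, 0.4], [0, 0, 0, 0, 0, 0.035, 0.4], [0, 0, 0, 0, 0, 0.03, 0.4], [0, 0, 0, 0, 0, 0.02, 0.4], [0, 0, 0, 0, 0, 0.01, 0.4], [0, 0, 0, 0, 0, 0.01, 0.4], [0, 0, 0, 0, 0, 0.007, 0.4], [0, 0, 0, 0, 0, 0, 0.4]]}}

```text
time: 7.97
tool_pos: [0.5366, 0.3286, -0.0238]
tcp_rot: [-2.028, -2.399, 0.002]
wrist_force: [-0.3, 0.8, 0.9]
width: 0.399
grip_force: 0.0
```

Request:
{"api": "drive_tool", "payload": {"rows": [[0, 0, 0, 0, 0, 0.005, 0.4], [0, 0, 0, 0, 0, 0, 0.4]]}}

```text
time: 8.13
tool_pos: [0.5376, 0.3292, -0.0272]
tcp_rot: [2.028, 2.399, 0.002]
wrist_force: [-0.8, -0.1, 0.4]
width: 0.399
grip_force: 0.0
```

```bash
python3 - <<'E'
from h import *
go(.5368,.3287,.004,99.8)
w=wrist();s=read_camera("side")
cv2.imwrite("pics/c6.png",np.hstack([cv2.resize(w["color"][200:440,200:440,::-1],(400,400),interpolation=2),cv2.resize(s["color"][160:240,330:410,::-1],(400,400),interpolation=2)]))
E
```

```text
at [ 0.5376  0.3292 -0.0272] yaw 99.59 tilt [0.0014 0.0007] shift tool mm [ -0.3  -0.8 -31.2]
turn az -0.21
```

View pics/c6.png

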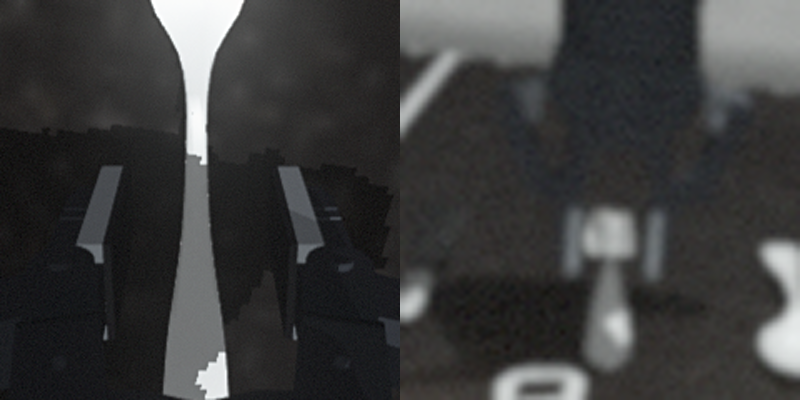

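The real tips are still clear of the worktop and straddle the neck. I close here.

Request:
{"api": "drive_tool", "payload": {"rows": [[0, 0, 0, 0, 0, 0.003, 0.3], [0, 0, 0, 0, 0, 0, 0], [0, 0, 0, 0, 0, 0, 0], [0, 0, 0, 0, 0, 0, 0], [0, 0, 0, 0, 0, 0, 0]], "force": 40}}

```text
time: 8.65
tool_pos: [0.537, 0.3288, -0.0306]
tcp_rot: [2.028, 2.399, 0.0]
wrist_force: [0.2, 0.1, 1.1]
width: 0.071
grip_force: 39.1
```

Request:
{"api": "drive_tool", "payload": {"rows": [[0, 0, 0, 0, 0, -0.02, 0], [0, 0, 0, 0, 0, -0.035, 0], [0, 0, 0, 0, 0, -0.04, 0], [0, 0, 0, 0, 0, -0.025, 0], [0, 0, 0, 0, 0, -0.01, 0], [0, 0, 0, 0, 0, 0, 0]]}}

```text
time: 9.15
tool_pos: [0.5393, 0.3302, 0.1029]
tcp_rot: [2.026, 2.397, 0.01]
wrist_force: [0.8, -0.4, -0.8]
width: 0.078
grip_force: 39.1
```

```bash
python3 - <<'E'
from h import *
go(.5895,-.1604,.1,99.6)
w=wrist()
for m in masks_of(w,"fork"): print(m["score"],m["bbox"],pose(w,m["mask"],.145))
s=status.read_state();print(s["width"],s["grip_force"])
cv2.imwrite("pics/c7.png",cv2.resize(w["color"][:,:,::-1],(400,300)))
E
```

```text
at [0.5393 0.3302 0.1029] yaw 99.59 tilt [0.0061 0.0035] shift tool mm [-492.1  -32.3    1.5]
turn az -0.01
0.7 [0.0, 66.7, 89.4, 106.0] (array([0.4326, 0.4036]), 18.3, 0.032, 0.01)
0.55 [288.2, 49.8, 357.6, 441.5] (array([0.5351, 0.3507]), 100.3, 0.161, 0.025)
0.07399075439969674 39.11499202251434
```

View pics/c7.png

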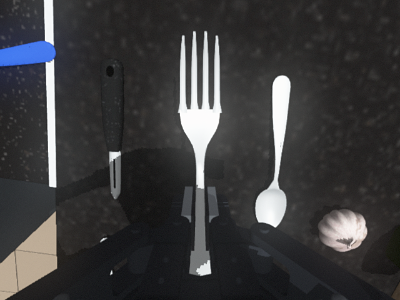

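The fork is held squarely at its middle, with the tine tip 101 mm ahead of the TCP. I carry it to the middle compartment.

Request:
{"api": "drive_tool", "payload": {"rows": [[0, 0, 0, -0.0351, -0.0021, 0, 0], [0, 0, 0, -0.0351, -0.0021, 0, 0], [0, 0, 0, -0.0351, -0.0021, 0, 0], [0, 0, 0, -0.0351, -0.0021, 0, 0], [0, 0, 0, -0.0351, -0.0021, 0, 0], [0, 0, 0, -0.0351, -0.0021, 0, 0], [0, 0, 0, -0.0351, -0.0021, 0, 0]]}}

```text
time: 9.83
tool_pos: [0.5605, 0.0822, 0.0954]
tcp_rot: [-2.025, -2.396, 0.007]
wrist_force: [0.1, -0.4, -1.0]
width: 0.073
grip_force: 39.1
```

Request:
{"api": "drive_tool", "payload": {"rows": [[0, 0, 0, -0.0351, -0.0021, 0, 0], [0, 0, 0, -0.0351, -0.0021, 0, 0], [0, 0, 0, -0.0351, -0.0021, 0, 0], [0, 0, 0, -0.0351, -0.0021, 0, 0], [0, 0, 0, -0.0351, -0.0021, 0, 0], [0, 0, 0, -0.0351, -0.0021, 0, 0], [0, 0, 0, -0.0351, -0.0021, 0, 0]]}}

```text
time: 10.42
tool_pos: [0.5871, -0.1616, 0.0952]
tcp_rot: [-2.025, -2.395, 0.004]
wrist_force: [0.3, 0.5, -0.8]
width: 0.069
grip_force: 39.1
```

Request:
{"api": "drive_tool", "payload": {"rows": [[0, 0, -6.77, 0, 0, 0, 0], [0, 0, -6.77, 0, 0, 0, 0], [0, 0, -6.77, 0, 0, 0, 0], [0, 0, -6.77, 0, 0, 0, 0], [0, 0, -6.77, 0, 0, 0, 0]]}}

```text
time: 10.83
tool_pos: [0.587, -0.1601, 0.095]
tcp_rot: [-1.231, -2.883, 0.001]
wrist_force: [-0.5, 0.2, -0.6]
width: 0.073
grip_force: 39.1
```

Request:
{"api": "drive_tool", "payload": {"rows": [[0, 0, -6.77, 0, 0, 0, 0], [0, 0, -6.77, 0, 0, 0, 0], [0, 0, -6.77, 0, 0, 0, 0], [0, 0, -6.77, 0, 0, 0, 0], [0, 0, -6.77, 0, 0, 0, 0], [0, 0, 0, 0, 0, 0, 0], [0, 0, 0, 0, 0, 0, 0]]}}

```text
time: 11.42
tool_pos: [0.5877, -0.16, 0.0961]
tcp_rot: [-0.352, -3.117, -0.002]
wrist_force: [0.6, 0.5, -1.1]
width: 0.072
grip_force: 39.1
```

```bash
python3 - <<'E'
from h import *
go(.5895,-.1604,-.024,167.3)
s=status.read_state();print(s["width"],s["grip_force"])
p=wrist()
for o in("tray_spoon","tray_fork","tray_teaspoon"):
  for m in masks_of(p,o): print(o,round(float(m["score"]),2),np.round(m["bbox"]),pose(p,m["mask"],.014))
cv2.imwrite("pics/c8.png",p["color"][:,:,::-1])
E
```

```text
at [ 0.5877 -0.16    0.0961] yaw 167.1 tilt [-0.0047  0.0016] shift tool mm [ -2.4  -0.  120.1]
turn az -0.2
0.07188513883004201 39.109532833099365
tray_spoon 0.71 [372. 102. 424. 365.] (array([ 0.6086, -0.102 ]), -12.5, 0.198, 0.041)
tray_fork 0.93 [258.  93. 296. 349.] (array([ 0.5776, -0.1942]), -15.8, 0.191, 0.025)
tray_teaspoon 0.79 [130. 144. 171. 318.] (array([ 0.5612, -0.2808]), -14.2, 0.129, 0.026)
```

View pics/c8.png

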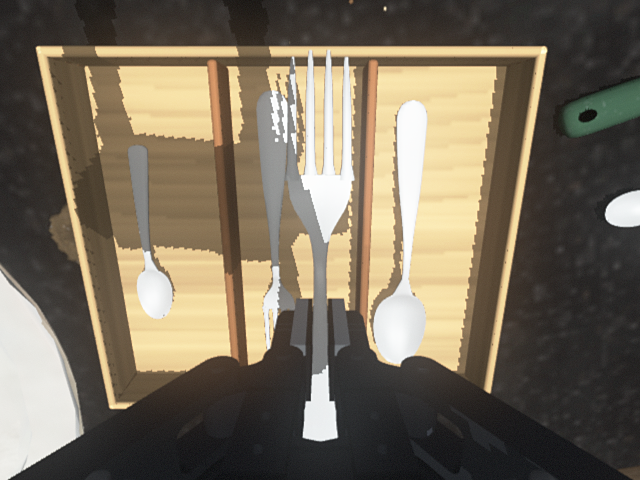

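The view shows the fork lined up over the middle compartment, parallel to the tray fork at (277,200), with the dividers at columns 225 and 368. I lower it.

Request:
{"api": "drive_tool", "payload": {"rows": [[0, 0, 0, -0.002, 0, 0.03, 0], [0, 0, 0, 0, 0, 0.03, 0], [0, 0, 0, 0, 0, 0.025, 0], [0, 0, 0, 0, 0, 0.015, 0], [0, 0, 0, 0, 0, 0.01, 0], [0, 0, 0, 0, 0, 0.005, 0], [0, 0, 0, 0, 0, 0, 0]]}}

```text
time: 12.2
tool_pos: [0.591, -0.1609, -0.0169]
tcp_rot: [-0.348, -3.121, -0.0]
wrist_force: [0.3, 0.3, -0.5]
width: 0.072
grip_force: 39.1
```

Request:
{"api": "drive_tool", "payload": {"rows": [[0, 0, 0, 0, 0, 0.003, 0], [0, 0, 0, 0, 0, 0.003, 0], [0, 0, 0, 0, 0, 0, 0]]}}

```text
time: 12.45
tool_pos: [0.5924, -0.1613, -0.0212]
tcp_rot: [0.348, 3.121, -0.0]
wrist_force: [-0.1, -0.1, -1.2]
width: 0.075
grip_force: 39.1
```

Request:
{"api": "drive_tool", "payload": {"rows": [[0, 0, 0, 0, 0, 0.002, 0], [0, 0, 0, 0, 0, 0, 0], [0, 0, 0, 0, 0, 0, 0]]}}

```text
time: 12.7
tool_pos: [0.5918, -0.1612, -0.0236]
tcp_rot: [0.348, 3.122, -0.0]
wrist_force: [0.1, -0.1, -0.1]
width: 0.073
grip_force: 39.1
```

Request:
{"api": "drive_tool", "payload": {"rows": [[0, 0, 0, 0, 0, 0.0015, 0], [0, 0, 0, 0, 0, 0, 0.1], [0, 0, 0, 0, 0, 0, 0.15], [0, 0, 0, 0, 0, 0, 0.2], [0, 0, 0, 0, 0, 0, 0.2]]}}

```text
time: 13.12
tool_pos: [0.5916, -0.1611, -0.0255]
tcp_rot: [-0.348, -3.122, -0.0]
wrist_force: [-0.0, -0.0, -0.3]
width: 0.197
grip_force: 0.0
```

Request:
{"api": "drive_tool", "payload": {"rows": [[0, 0, 0, 0, 0, -0.01, 0.2], [0, 0, 0, 0, 0, -0.03, 0.2], [0, 0, 0, 0, 0, -0.04, 0.2], [0, 0, 0, 0, 0, -0.04, 0.3], [0, 0, 0, 0, 0, 0, 0.5]]}}

```text
time: 13.53
tool_pos: [0.5984, -0.1632, 0.1052]
tcp_rot: [0.346, 3.106, -0.005]
wrist_force: [1.3, -1.4, 2.1]
width: 0.429
grip_force: 0.0
```

```bash
python3 - <<'E'
from h import *
go(.636,.3275,.1,100.4)
p=wrist()
for m in masks_of(p,"fork"): print(round(float(m["score"]),2),np.round(m["bbox"]),pose(p,m["mask"],.014))
cv2.imwrite("pics/c9.png",p["color"][:,:,::-1])
E
```

```text
at [ 0.5984 -0.1632  0.1052] yaw 167.29 tilt [ 0.0155 -0.0049] shift tool mm [ 71.4 487.    3.4]
turn az 66.89
0.95 [304.  73. 341. 341.] (array([ 0.5908, -0.1597]), 166.7, 0.197, 0.026)
```

View pics/c9.png

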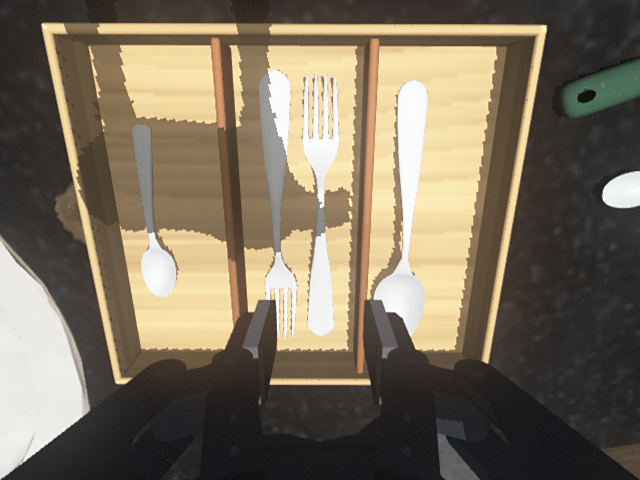

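The fork lies in its compartment at about (321,200), beside the tray fork and parallel to it. Next is the spoon.

Request:
{"api": "drive_tool", "payload": {"rows": [[0, 0, 0, 0.0046, 0.0347, 0, 0.4], [0, 0, 0, 0.0046, 0.0347, 0, 0.4], [0, 0, 0, 0.0046, 0.0347, 0, 0.4], [0, 0, 0, 0.0046, 0.0347, 0, 0.4], [0, 0, 0, 0.0046, 0.0347, 0, 0.4], [0, 0, 0, 0.0046, 0.0347, 0, 0.4], [0, 0, 0, 0.0046, 0.0347, 0, 0.4]]}}

```text
time: 14.22
tool_pos: [0.6119, 0.0844, 0.0927]
tcp_rot: [-0.348, -3.119, 0.001]
wrist_force: [0.4, 0.5, 0.1]
width: 0.403
grip_force: 0.0
```

Request:
{"api": "drive_tool", "payload": {"rows": [[0, 0, 0, 0.0046, 0.0347, 0, 0.4], [0, 0, 0, 0.0046, 0.0347, 0, 0.4], [0, 0, 0, 0.0046, 0.0347, 0, 0.4], [0, 0, 0, 0.0046, 0.0347, 0, 0.4], [0, 0, 0, 0.0046, 0.0347, 0, 0.4], [0, 0, 0, 0.0046, 0.0347, 0, 0.4], [0, 0, 0, 0.0046, 0.0347, 0, 0.4]]}}

```text
time: 14.8
tool_pos: [0.6341, 0.328, 0.0923]
tcp_rot: [-0.347, -3.119, 0.003]
wrist_force: [0.3, -0.7, 1.2]
width: 0.402
grip_force: 0.0
```

Request:
{"api": "drive_tool", "payload": {"rows": [[0, 0, 6.69, 0, 0, 0, 0.4], [0, 0, 6.69, 0, 0, 0, 0.4], [0, 0, 6.69, 0, 0, 0, 0.4], [0, 0, 6.69, 0, 0, 0, 0.4], [0, 0, 6.69, 0, 0, 0, 0.4]]}}

```text
time: 15.22
tool_pos: [0.6341, 0.3265, 0.0921]
tcp_rot: [-1.238, -2.884, 0.005]
wrist_force: [0.1, 0.1, 0.0]
width: 0.402
grip_force: 0.0
```

Request:
{"api": "drive_tool", "payload": {"rows": [[0, 0, 6.69, 0, 0, 0, 0.4], [0, 0, 6.69, 0, 0, 0, 0.4], [0, 0, 6.69, 0, 0, 0, 0.4], [0, 0, 6.69, 0, 0, 0, 0.4], [0, 0, 6.69, 0, 0, 0, 0.4], [0, 0, 0, 0, 0, 0, 0.4], [0, 0, 0, 0, 0, 0, 0.4]]}}

```text
time: 15.8
tool_pos: [0.6346, 0.3264, 0.0928]
tcp_rot: [-2.007, -2.416, 0.004]
wrist_force: [1.1, -0.4, -0.4]
width: 0.402
grip_force: 0.0
```

```bash
python3 - <<'E'
from h import *
go(.6355,.327,.0945,100.4)
p=wrist()
for m in masks_of(p,"spoon"): print(round(float(m["score"]),2),np.round(m["bbox"]),pose(p,m["mask"],.008))
p=read_camera("top")
for m in masks_of(p,"spoon"): print(round(float(m["score"]),2),np.round(m["bbox"]),pose(p,m["mask"],.008))
E
```

```text
at [0.6346 0.3264 0.0928] yaw 100.57 tilt [-0.0027 -0.0012] shift tool mm [ 0.4  1.  -1.7]
turn az 0.17
0.68 [294.  90. 346. 350.] (array([0.6357, 0.3266]), -80.3, 0.198, 0.039)
0.79 [140. 144. 221. 162.] (array([0.637 , 0.3242]), -79.9, 0.184, 0.041)
```

Request:
{"api": "drive_tool", "payload": {"rows": [[0, 0, 0, 0, 0.001, 0.035, 0.4], [0, 0, 0, 0, 0, 0.035, 0.4], [0, 0, 0, 0, 0, 0.025, 0.4], [0, 0, 0, 0, 0, 0.015, 0.4], [0, 0, 0, 0, 0, 0.01, 0.4], [0, 0, 0, 0, 0, 0.005, 0.4], [0, 0, 0, 0, 0, 0, 0.3], [0, 0, 0, 0, 0, 0, 0.2]]}}

```text
time: 16.67
tool_pos: [0.638, 0.3277, -0.0289]
tcp_rot: [2.01, 2.413, 0.003]
wrist_force: [0.6, -0.0, -0.6]
width: 0.204
grip_force: 0.0
```

Request:
{"api": "drive_tool", "payload": {"rows": [[0, 0, 0, 0, 0, 0, 0], [0, 0, 0, 0, 0, 0, 0], [0, 0, 0, 0, 0, 0, 0], [0, 0, 0, 0, 0, 0, 0]]}}

```text
time: 17.0
tool_pos: [0.6384, 0.3279, -0.0283]
tcp_rot: [2.01, 2.412, 0.005]
wrist_force: [0.4, 1.3, 4.6]
width: 0.07
grip_force: 39.6
```

Request:
{"api": "drive_tool", "payload": {"rows": [[0, 0, 0, 0, 0, -0.015, 0], [0, 0, 0, 0, 0, -0.03, 0], [0, 0, 0, 0, 0, -0.035, 0], [0, 0, 0, 0, 0, -0.03, 0], [0, 0, 0, 0, 0, -0.015, 0], [0, 0, 0, 0, 0, 0, 0]]}}

```text
time: 17.5
tool_pos: [0.6401, 0.3287, 0.1012]
tcp_rot: [2.009, 2.41, 0.014]
wrist_force: [0.8, 0.6, 0.3]
width: 0.07
grip_force: 39.0
```

Request:
{"api": "drive_tool", "payload": {"rows": [[0, 0, 0, -0.032, -0.0082, 0, 0], [0, 0, 0, -0.032, -0.0082, 0, 0], [0, 0, 0, -0.032, -0.0082, 0, 0], [0, 0, 0, -0.032, -0.0082, 0, 0], [0, 0, 0, -0.032, -0.0082, 0, 0], [0, 0, 0, -0.032, -0.0082, 0, 0]]}}

```text
time: 18.0
tool_pos: [0.6207, 0.1276, 0.0921]
tcp_rot: [-2.009, -2.412, 0.005]
wrist_force: [-0.8, 0.1, -0.4]
width: 0.072
grip_force: 39.1
```

Request:
{"api": "drive_tool", "payload": {"rows": [[0, 0, 0, -0.032, -0.0082, 0, 0], [0, 0, 0, -0.032, -0.0082, 0, 0], [0, 0, 0, -0.032, -0.0082, 0, 0], [0, 0, 0, -0.032, -0.0082, 0, 0], [0, 0, 0, -0.032, -0.0082, 0, 0], [0, 0, 0, -0.032, -0.0082, 0, 0]]}}

```text
time: 18.5
tool_pos: [0.6069, -0.0696, 0.0922]
tcp_rot: [-2.009, -2.411, 0.003]
wrist_force: [0.3, -1.1, -0.4]
width: 0.071
grip_force: 39.1
```

Request:
{"api": "drive_tool", "payload": {"rows": [[0, 0, 7.08, 0, 0, 0, 0], [0, 0, 7.08, 0, 0, 0, 0], [0, 0, 7.08, 0, 0, 0, 0], [0, 0, 7.08, 0, 0, 0, 0], [0, 0, 7.08, 0, 0, 0, 0], [0, 0, 7.08, 0, 0, 0, 0], [0, 0, 7.08, 0, 0, 0, 0], [0, 0, 7.08, 0, 0, 0, 0]]}}

```text
time: 19.17
tool_pos: [0.6072, -0.0681, 0.0921]
tcp_rot: [-2.917, -1.161, 0.006]
wrist_force: [1.1, -0.5, -1.3]
width: 0.069
grip_force: 39.1
```

Request:
{"api": "drive_tool", "payload": {"rows": [[0, 0, 7.08, 0, 0, 0, 0], [0, 0, 7.08, 0, 0, 0, 0], [0, 0, 7.08, 0, 0, 0, 0], [0, 0, 7.08, 0, 0, 0, 0], [0, 0, 7.08, 0, 0, 0, 0], [0, 0, 7.08, 0, 0, 0, 0], [0, 0, 7.08, 0, 0, 0, 0], [0, 0, 7.08, 0, 0, 0, 0]]}}

```text
time: 19.83
tool_pos: [0.6072, -0.0681, 0.0921]
tcp_rot: [-3.12, 0.362, 0.007]
wrist_force: [-0.0, 0.2, -0.2]
width: 0.072
grip_force: 39.1
```

Request:
{"api": "drive_tool", "payload": {"rows": [[0, 0, 0, 0, 0, 0, 0], [0, 0, 0, 0, 0, 0, 0]]}}

```text
time: 20.0
tool_pos: [0.6077, -0.0681, 0.0927]
tcp_rot: [-3.122, 0.347, 0.005]
wrist_force: [1.1, -1.1, 0.6]
width: 0.071
grip_force: 39.1
```

```bash
python3 - <<'E'
from h import *
go(.6102,-.0687,-.0245,-12.7)
p=wrist()
t,r=tool()
for m in masks_of(p,"spoon"):
  c,a,L,W=pose(p,m["mask"],t[2]+.04); print(round(float(m["score"]),2),np.round(m["bbox"]),c,a,L,W)
cv2.imwrite("pics/c10.png",p["color"][:,:,::-1])
E
```

```text
at [ 0.6077 -0.0681  0.0927] yaw -12.7 tilt [-0.0032  0.0005] shift tool mm [  2.9  -0.  117.2]
turn az 0.0
```

View pics/c10.png

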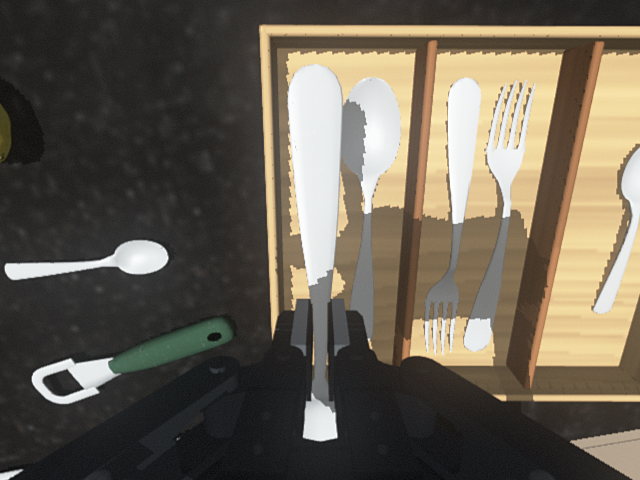

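The spoon sits over the free side of its compartment, handle towards the far end, clear of the tray spoon at (370,120). I lower it.

Request:
{"api": "drive_tool", "payload": {"rows": [[0, 0, 0, 0.001, -0.001, 0.03, 0], [0, 0, 0, 0, 0, 0.03, 0], [0, 0, 0, 0, 0, 0.025, 0], [0, 0, 0, 0, 0, 0.015, 0], [0, 0, 0, 0, 0, 0.01, 0], [0, 0, 0, 0, 0, 0.005, 0], [0, 0, 0, 0, 0, 0, 0]]}}

```text
time: 20.68
tool_pos: [0.6098, -0.0674, -0.0211]
tcp_rot: [-3.122, 0.351, 0.002]
wrist_force: [-0.3, -0.0, -0.4]
width: 0.073
grip_force: 39.1
```

Request:
{"api": "drive_tool", "payload": {"rows": [[0, 0, 0, 0, 0, 0.002, 0], [0, 0, 0, 0, 0, 0.001, 0], [0, 0, 0, 0, 0, 0, 0], [0, 0, 0, 0, 0, 0, 0]]}}

```text
time: 21.02
tool_pos: [0.6118, -0.0678, -0.0221]
tcp_rot: [3.122, -0.352, 0.005]
wrist_force: [0.7, -1.3, 0.3]
width: 0.07
grip_force: 39.3
```

Request:
{"api": "drive_tool", "payload": {"rows": [[0, 0, 0, 0, 0, 0.001, 0], [0, 0, 0, 0, 0, 0, 0.1], [0, 0, 0, 0, 0, 0, 0.15], [0, 0, 0, 0, 0, 0, 0.2], [0, 0, 0, 0, 0, 0, 0.2]]}}

```text
time: 21.43
tool_pos: [0.61, -0.0676, -0.0247]
tcp_rot: [3.122, -0.353, -0.001]
wrist_force: [0.0, -0.2, 0.5]
width: 0.2
grip_force: 0.0
```

Request:
{"api": "drive_tool", "payload": {"rows": [[0, 0, 0, 0, 0, -0.01, 0.2], [0, 0, 0, 0, 0, -0.03, 0.2], [0, 0, 0, 0, 0, -0.04, 0.2], [0, 0, 0, 0, 0, -0.04, 0.3], [0, 0, 0, 0, 0, 0, 0.3], [0, 0, 0, 0, 0, 0, 0.3]]}}

```text
time: 21.93
tool_pos: [0.6138, -0.0681, 0.1005]
tcp_rot: [3.121, -0.353, 0.013]
wrist_force: [-0.6, -1.4, -0.8]
width: 0.297
grip_force: 0.0
```

```bash
python3 - <<'E'
from h import *
go(.446,.1153,.1,98.8)
p=wrist()
for o in("spoon","teaspoon_a"):
  for m in masks_of(p,o): print(o,round(float(m["score"]),2),np.round(m["bbox"]),pose(p,m["mask"],.014 if o=="spoon" else .005))
p=read_camera("top")
for o in("teaspoon_a",):
  for m in masks_of(p,o): print(o,round(float(m["score"]),2),np.round(m["bbox"]),pose(p,m["mask"],.005))
E
```

```text
at [ 0.6138 -0.0681  0.1005] yaw -12.89 tilt [ 0.0084 -0.0013] shift tool mm [-204.5 -141.4   -1.1]
turn az -111.69
spoon 0.81 [292.  94. 342. 357.] (array([ 0.612 , -0.0634]), 166.4, 0.198, 0.04)
spoon 0.69 [587. 148. 639. 316.] (array([ 0.5636, -0.2775]), -12.6, 0.126, 0.022)
teaspoon_a 0.69 [ 19. 244. 171. 286.] (array([0.6247, 0.1105]), -95.6, 0.126, 0.027)
teaspoon_a 0.61 [249. 158. 303. 170.] (array([0.6252, 0.1123]), -95.6, 0.126, 0.024)
teaspoon_a 0.56 [242. 236. 303. 249.] (array([0.4462, 0.1133]), 98.9, 0.126, 0.024)
```

The spoon is in place. Next is the far teaspoon.

Request:
{"api": "drive_tool", "payload": {"rows": [[0, 0, 0, -0.005, -0.0357, 0, 0.4], [0, 0, 0, -0.005, -0.0357, 0, 0.4], [0, 0, 0, -0.005, -0.0357, 0, 0.4], [0, 0, 0, -0.005, -0.0357, 0, 0.4], [0, 0, 0, -0.005, -0.0357, 0, 0.4]]}}

```text
time: 22.6
tool_pos: [0.6245, 0.1133, 0.0936]
tcp_rot: [3.121, -0.353, -0.005]
wrist_force: [0.7, -0.8, 0.3]
width: 0.398
grip_force: 0.0
```

Request:
{"api": "drive_tool", "payload": {"rows": [[0, 0, -6.95, 0, 0, 0, 0.4], [0, 0, -6.95, 0, 0, 0, 0.4], [0, 0, -6.95, 0, 0, 0, 0.4], [0, 0, -6.95, 0, 0, 0, 0.4], [0, 0, -6.95, 0, 0, 0, 0.4], [0, 0, -6.95, 0, 0, 0, 0.4], [0, 0, -6.95, 0, 0, 0, 0.4]]}}

```text
time: 23.18
tool_pos: [0.6244, 0.1119, 0.0934]
tcp_rot: [-2.986, -0.973, 0.006]
wrist_force: [0.3, -0.2, 0.1]
width: 0.403
grip_force: 0.0
```

Request:
{"api": "drive_tool", "payload": {"rows": [[0, 0, -6.95, 0, 0, 0, 0.4], [0, 0, -6.95, 0, 0, 0, 0.4], [0, 0, -6.95, 0, 0, 0, 0.4], [0, 0, -6.95, 0, 0, 0, 0.4], [0, 0, -6.95, 0, 0, 0, 0.4], [0, 0, -6.95, 0, 0, 0, 0.4], [0, 0, -6.95, 0, 0, 0, 0.4], [0, 0, 0, 0, 0, 0, 0.4]]}}

```text
time: 23.85
tool_pos: [0.6245, 0.1118, 0.0936]
tcp_rot: [-2.323, -2.113, 0.005]
wrist_force: [-0.3, -0.3, -0.0]
width: 0.4
grip_force: 0.0
```

Request:
{"api": "drive_tool", "payload": {"rows": [[0, 0, 0, 0, 0, 0, 0.4], [0, 0, 0, 0, 0, 0, 0.4]]}}

```text
time: 24.02
tool_pos: [0.6251, 0.1119, 0.0945]
tcp_rot: [-2.33, -2.106, 0.002]
wrist_force: [0.3, -0.1, 0.3]
width: 0.4
grip_force: 0.0
```

```bash
python3 - <<'E'
from h import *
go(.625,.112,.095,84.5)
p=wrist()
for o in("teaspoon_a",):
  for m in masks_of(p,o): print(o,round(float(m["score"]),2),np.round(m["bbox"]),pose(p,m["mask"],.005))
E
```

```text
at [0.6251 0.1119 0.0945] yaw 84.24 tilt [-0.0019 -0.0003] shift tool mm [ 0.1 -0.2 -0.5]
turn az -0.26
teaspoon_a 0.9 [301. 143. 334. 319.] (array([0.6244, 0.1107]), -95.5, 0.131, 0.026)
teaspoon_a 0.55 [ 34. 170. 128. 329.] (array([0.4463, 0.1142]), 100.8, 0.13, 0.027)
```

Request:
{"api": "drive_tool", "payload": {"rows": [[0, 0, 0, -0.001, 0, 0.035, 0.3], [0, 0, 0, 0, 0, 0.035, 0.3], [0, 0, 0, 0, 0, 0.025, 0.3], [0, 0, 0, 0, 0, 0.015, 0.3], [0, 0, 0, 0, 0, 0.01, 0.3], [0, 0, 0, 0, 0, 0.005, 0.25], [0, 0, 0, 0, 0, 0.002, 0.2], [0, 0, 0, 0, 0, 0.002, 0.2]]}}

```text
time: 24.78
tool_pos: [0.6269, 0.1112, -0.0325]
tcp_rot: [2.327, 2.109, 0.002]
wrist_force: [-0.1, 0.4, 0.3]
width: 0.203
grip_force: 0.0
```

Request:
{"api": "drive_tool", "payload": {"rows": [[0, 0, 0, 0, 0, 0.001, 0.2], [0, 0, 0, 0, 0, 0, 0.15]]}}

```text
time: 24.95
tool_pos: [0.6268, 0.1112, -0.0332]
tcp_rot: [2.326, 2.109, 0.003]
wrist_force: [0.1, 0.7, -0.3]
width: 0.157
grip_force: 0.0
```

Request:
{"api": "drive_tool", "payload": {"rows": [[0, 0, 0, 0, 0, 0, 0], [0, 0, 0, 0, 0, 0, 0], [0, 0, 0, 0, 0, 0, 0]], "force": 30}}

```text
time: 25.2
tool_pos: [0.6266, 0.1112, -0.0333]
tcp_rot: [2.327, 2.11, 0.002]
wrist_force: [-0.4, 0.9, 3.4]
width: 0.072
grip_force: 30.8
```

Teaspoon gripped. I lift it and carry it to its compartment.

Request:
{"api": "drive_tool", "payload": {"rows": [[0, 0, 0, 0, 0, -0.015, 0], [0, 0, 0, 0, 0, -0.035, 0], [0, 0, 0, 0, 0, -0.035, 0], [0, 0, 0, 0, 0, -0.03, 0], [0, 0, 0, 0, 0, -0.015, 0], [0, 0, 0, 0, 0, 0, 0]]}}

```text
time: 25.7
tool_pos: [0.6298, 0.1116, 0.1015]
tcp_rot: [2.323, 2.107, 0.013]
wrist_force: [0.3, 0.6, -0.1]
width: 0.077
grip_force: 30.4
```

Request:
{"api": "drive_tool", "payload": {"rows": [[0, 0, 0, -0.0306, 0.0021, 0, 0], [0, 0, 0, -0.0306, 0.0021, 0, 0], [0, 0, 0, -0.0306, 0.0021, 0, 0], [0, 0, 0, -0.0306, 0.0021, 0, 0], [0, 0, 0, -0.0306, 0.0021, 0, 0], [0, 0, 0, -0.0306, 0.0021, 0, 0]]}}

```text
time: 26.2
tool_pos: [0.6189, -0.0741, 0.0937]
tcp_rot: [-2.325, -2.109, 0.003]
wrist_force: [-0.0, -0.3, 0.1]
width: 0.076
grip_force: 30.4
```

Request:
{"api": "drive_tool", "payload": {"rows": [[0, 0, 0, -0.0306, 0.0021, 0, 0], [0, 0, 0, -0.0306, 0.0021, 0, 0], [0, 0, 0, -0.0306, 0.0021, 0, 0], [0, 0, 0, -0.0306, 0.0021, 0, 0], [0, 0, 0, -0.0306, 0.0021, 0, 0], [0, 0, 0, -0.0306, 0.0021, 0, 0]]}}

```text
time: 26.7
tool_pos: [0.6136, -0.2579, 0.0935]
tcp_rot: [-2.325, -2.109, 0.002]
wrist_force: [-0.5, -0.5, -0.8]
width: 0.08
grip_force: 30.4
```

Request:
{"api": "drive_tool", "payload": {"rows": [[0, 0, -6.91, 0, 0, 0, 0], [0, 0, -6.91, 0, 0, 0, 0], [0, 0, -6.91, 0, 0, 0, 0], [0, 0, -6.91, 0, 0, 0, 0], [0, 0, -6.91, 0, 0, 0, 0], [0, 0, -6.91, 0, 0, 0, 0]]}}

```text
time: 27.2
tool_pos: [0.6138, -0.2565, 0.0934]
tcp_rot: [-1.42, -2.799, 0.0]
wrist_force: [0.2, 0.6, 0.5]
width: 0.071
grip_force: 30.4
```

Request:
{"api": "drive_tool", "payload": {"rows": [[0, 0, -6.91, 0, 0, 0, 0], [0, 0, -6.91, 0, 0, 0, 0], [0, 0, -6.91, 0, 0, 0, 0], [0, 0, -6.91, 0, 0, 0, 0], [0, 0, -6.91, 0, 0, 0, 0], [0, 0, -6.91, 0, 0, 0, 0], [0, 0, 0, 0, 0, 0, 0], [0, 0, 0, 0, 0, 0, 0]]}}

```text
time: 27.87
tool_pos: [0.6141, -0.2565, 0.0939]
tcp_rot: [-0.352, -3.119, -0.001]
wrist_force: [-0.7, 0.1, 0.7]
width: 0.08
grip_force: 30.4
```

```bash
python3 - <<'E'
from h import *
go(.6149,-.2573,-.029,167.3)
p=wrist()
cv2.imwrite("pics/c11.png",p["color"][:,:,::-1])
E
```

```text
at [ 0.6141 -0.2565  0.0939] yaw 167.13 tilt [-0.0022  0.001 ] shift tool mm [ -1.3  -0.7 122.9]
turn az -0.17
```

View pics/c11.png

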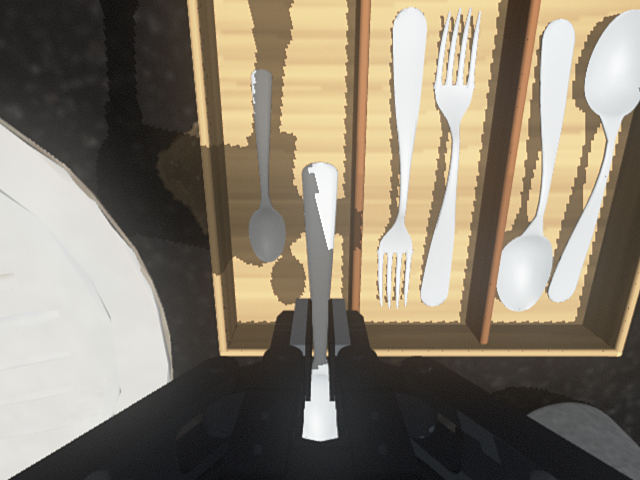

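The held teaspoon lines up over the teaspoon compartment, right of the tray teaspoon at (265,165) and left of the divider. The fork and the spoon lie well in their compartments. I lower it.

Request:
{"api": "drive_tool", "payload": {"rows": [[0, 0, 0, -0.001, -0.0007, 0.03, 0], [0, 0, 0, 0, 0, 0.03, 0], [0, 0, 0, 0, 0, 0.025, 0], [0, 0, 0, 0, 0, 0.015, 0], [0, 0, 0, 0, 0, 0.012, 0], [0, 0, 0, 0, 0, 0.006, 0], [0, 0, 0, 0, 0, 0.003, 0], [0, 0, 0, 0, 0, 0, 0]]}}

```text
time: 28.58
tool_pos: [0.6163, -0.258, -0.0252]
tcp_rot: [0.347, 3.122, -0.0]
wrist_force: [0.2, 0.4, -0.8]
width: 0.073
grip_force: 30.4
```

Request:
{"api": "drive_tool", "payload": {"rows": [[0, 0, 0, 0, 0, 0.0015, 0], [0, 0, 0, 0, 0, 0, 0], [0, 0, 0, 0, 0, 0, 0]]}}

```text
time: 28.83
tool_pos: [0.6169, -0.2582, -0.0256]
tcp_rot: [0.347, 3.12, -0.001]
wrist_force: [0.6, 0.2, 0.2]
width: 0.072
grip_force: 30.4
```

Request:
{"api": "drive_tool", "payload": {"rows": [[0, 0, 0, 0, 0, 0.0015, 0], [0, 0, 0, 0, 0, 0, 0], [0, 0, 0, 0, 0, 0, 0.1], [0, 0, 0, 0, 0, 0, 0.13], [0, 0, 0, 0, 0, 0, 0.15], [0, 0, 0, 0, 0, 0, 0.15]]}}

```text
time: 29.33
tool_pos: [0.6155, -0.2576, -0.0287]
tcp_rot: [-0.347, -3.122, -0.0]
wrist_force: [0.0, 0.4, 0.1]
width: 0.149
grip_force: 0.0
```

Request:
{"api": "drive_tool", "payload": {"rows": [[0, 0, 0, 0, 0, -0.01, 0.15], [0, 0, 0, 0, 0, -0.03, 0.15], [0, 0, 0, 0, 0, -0.04, 0.15], [0, 0, 0, 0, 0, -0.04, 0.3], [0, 0, 0, 0, 0, -0.004, 0.3], [0, 0, 0, 0, 0, 0, 0.3]]}}

```text
time: 29.83
tool_pos: [0.6195, -0.2595, 0.1017]
tcp_rot: [0.346, 3.113, -0.005]
wrist_force: [-0.4, 0.5, -0.8]
width: 0.304
grip_force: 0.0
```

```bash
python3 - <<'E'
from h import *
go(.4462,.1145,.095,99)
p=wrist()
for m in masks_of(p,"teaspoon_a")+masks_of(p,"tray_teaspoon"): print(round(float(m["score"]),2),np.round(m["bbox"]),pose(p,m["mask"],.011))
cv2.imwrite("pics/c12.png",p["color"][:,:,::-1])
E
```

```text
at [ 0.6195 -0.2595  0.1017] yaw 167.33 tilt [ 0.009  -0.0042] shift tool mm [251.2 326.9   3.6]
turn az 68.33
0.71 [306. 138. 333. 311.] (array([ 0.6188, -0.2579]), -12.6, 0.131, 0.025)
0.93 [254.  58. 289. 250.] (array([ 0.5617, -0.2829]), -13.1, 0.13, 0.026)
```

Request:
{"api": "drive_tool", "payload": {"rows": [[0, 0, 0, 0.0206, 0.0271, 0, 0.3], [0, 0, 0, 0.0206, 0.0271, 0, 0.3], [0, 0, 0, 0.0206, 0.0271, 0, 0.3], [0, 0, 0, 0.0206, 0.0271, 0, 0.3], [0, 0, 0, 0.0206, 0.0271, 0, 0.3], [0, 0, 0, 0.0206, 0.0271, 0, 0.3]]}}

```text
time: 30.48
tool_pos: [0.5279, -0.0704, 0.0929]
tcp_rot: [-0.347, -3.117, -0.001]
wrist_force: [-0.2, 0.5, 0.8]
width: 0.298
grip_force: 0.0
```

Request:
{"api": "drive_tool", "payload": {"rows": [[0, 0, 0, 0.0206, 0.0271, 0, 0.3], [0, 0, 0, 0.0206, 0.0271, 0, 0.3], [0, 0, 0, 0.0206, 0.0271, 0, 0.3], [0, 0, 0, 0.0206, 0.0271, 0, 0.3], [0, 0, 0, 0.0206, 0.0271, 0, 0.3], [0, 0, 0, 0.0206, 0.0271, 0, 0.3]]}}

```text
time: 30.98
tool_pos: [0.443, 0.1146, 0.0933]
tcp_rot: [-0.347, -3.118, 0.002]
wrist_force: [0.9, 0.6, -0.5]
width: 0.3
grip_force: 0.0
```

Request:
{"api": "drive_tool", "payload": {"rows": [[0, 0, 6.83, 0, 0, 0, 0.3], [0, 0, 6.83, 0, 0, 0, 0.3], [0, 0, 6.83, 0, 0, 0, 0.3], [0, 0, 6.83, 0, 0, 0, 0.3], [0, 0, 6.83, 0, 0, 0, 0.3]]}}

```text
time: 31.4
tool_pos: [0.4438, 0.1135, 0.0932]
tcp_rot: [-1.254, -2.876, 0.004]
wrist_force: [-0.6, 0.0, 0.3]
width: 0.298
grip_force: 0.0
```

Request:
{"api": "drive_tool", "payload": {"rows": [[0, 0, 6.83, 0, 0, 0, 0.3], [0, 0, 6.83, 0, 0, 0, 0.3], [0, 0, 6.83, 0, 0, 0, 0.3], [0, 0, 6.83, 0, 0, 0, 0.3], [0, 0, 6.83, 0, 0, 0, 0.3], [0, 0, 0, 0, 0, 0, 0.3], [0, 0, 0, 0, 0, 0, 0.3], [0, 0, 0, 0, 0, 0, 0.3]]}}

```text
time: 32.07
tool_pos: [0.445, 0.1135, 0.0944]
tcp_rot: [-2.035, -2.391, 0.003]
wrist_force: [0.5, 0.7, -0.5]
width: 0.301
grip_force: 0.0
```

```bash
python3 - <<'E'
from h import *
go(.4462,.1145,.095,99)
p=wrist()
for m in masks_of(p,"teaspoon_a"): print(round(float(m["score"]),2),np.round(m["bbox"]),pose(p,m["mask"],.005))
p=read_camera("top")
for m in masks_of(p,"teaspoon_a"): print(round(float(m["score"]),2),np.round(m["bbox"]),pose(p,m["mask"],.005))
E
```

```text
at [0.445  0.1135 0.0944] yaw 99.19 tilt [-0.0024 -0.0004] shift tool mm [ 0.8  1.4 -0.6]
turn az 0.19
0.72 [298. 147. 340. 316.] (array([0.4455, 0.114 ]), 99.2, 0.127, 0.026)
0.63 [426. 143. 447. 197.] (array([ 0.62  , -0.2583]), -13.4, 0.134, 0.026)
0.62 [242. 235. 298. 250.] (array([0.4447, 0.1141]), 101.0, 0.129, 0.019)
```

Teaspoon one is placed. I descend on the second.

Request:
{"api": "drive_tool", "payload": {"rows": [[0, 0, 0, 0.0005, 0.0005, 0.035, 0.3], [0, 0, 0, 0, 0, 0.035, 0.3], [0, 0, 0, 0, 0, 0.025, 0.3], [0, 0, 0, 0, 0, 0.015, 0.3], [0, 0, 0, 0, 0, 0.01, 0.3], [0, 0, 0, 0, 0, 0.005, 0.25], [0, 0, 0, 0, 0, 0.002, 0.2], [0, 0, 0, 0, 0, 0.002, 0.2]]}}

```text
time: 32.93
tool_pos: [0.4475, 0.1145, -0.0327]
tcp_rot: [2.039, 2.389, 0.002]
wrist_force: [0.5, -0.0, 0.4]
width: 0.198
grip_force: 0.0
```

Request:
{"api": "drive_tool", "payload": {"rows": [[0, 0, 0, 0, 0, 0.001, 0.2], [0, 0, 0, 0, 0, 0, 0.15], [0, 0, 0, 0, 0, 0, 0], [0, 0, 0, 0, 0, 0, 0], [0, 0, 0, 0, 0, 0, 0]]}}

```text
time: 33.35
tool_pos: [0.4474, 0.1145, -0.0335]
tcp_rot: [2.039, 2.388, 0.002]
wrist_force: [-0.3, -0.2, 3.3]
width: 0.076
grip_force: 30.7
```

Request:
{"api": "drive_tool", "payload": {"rows": [[0, 0, 0, 0, 0, -0.015, 0], [0, 0, 0, 0, 0, -0.035, 0], [0, 0, 0, 0, 0, -0.035, 0], [0, 0, 0, 0, 0, -0.03, 0], [0, 0, 0, 0, 0, -0.015, 0], [0, 0, 0, 0, 0, 0, 0]]}}

```text
time: 33.85
tool_pos: [0.4502, 0.1151, 0.1003]
tcp_rot: [2.036, 2.385, 0.011]
wrist_force: [1.2, 1.3, 0.3]
width: 0.077
grip_force: 30.3
```

Request:
{"api": "drive_tool", "payload": {"rows": [[0, 0, 0, -0.0309, 0.0015, 0, 0], [0, 0, 0, -0.0309, 0.0015, 0, 0], [0, 0, 0, -0.0309, 0.0015, 0, 0], [0, 0, 0, -0.0309, 0.0015, 0, 0], [0, 0, 0, -0.0309, 0.0015, 0, 0], [0, 0, 0, -0.0309, 0.0015, 0, 0]]}}

```text
time: 34.35
tool_pos: [0.4832, -0.0686, 0.0939]
tcp_rot: [-2.038, -2.388, 0.002]
wrist_force: [0.5, -0.1, -1.0]
width: 0.076
grip_force: 30.3
```

Request:
{"api": "drive_tool", "payload": {"rows": [[0, 0, 0, -0.0309, 0.0015, 0, 0], [0, 0, 0, -0.0309, 0.0015, 0, 0], [0, 0, 0, -0.0309, 0.0015, 0, 0], [0, 0, 0, -0.0309, 0.0015, 0, 0], [0, 0, 0, -0.0309, 0.0015, 0, 0], [0, 0, 0, -0.0309, 0.0015, 0, 0]]}}

```text
time: 34.85
tool_pos: [0.5213, -0.2501, 0.0935]
tcp_rot: [-2.038, -2.387, 0.001]
wrist_force: [-0.6, -0.7, -0.0]
width: 0.074
grip_force: 30.3
```

Request:
{"api": "drive_tool", "payload": {"rows": [[0, 0, -6.82, 0, 0, 0, 0], [0, 0, -6.82, 0, 0, 0, 0], [0, 0, -6.82, 0, 0, 0, 0], [0, 0, -6.82, 0, 0, 0, 0], [0, 0, -6.82, 0, 0, 0, 0]]}}

```text
time: 35.27
tool_pos: [0.5211, -0.2487, 0.0933]
tcp_rot: [-1.24, -2.883, -0.0]
wrist_force: [-0.0, -0.1, 0.5]
width: 0.075
grip_force: 30.3
```

Request:
{"api": "drive_tool", "payload": {"rows": [[0, 0, -6.82, 0, 0, 0, 0], [0, 0, -6.82, 0, 0, 0, 0], [0, 0, -6.82, 0, 0, 0, 0], [0, 0, -6.82, 0, 0, 0, 0], [0, 0, -6.82, 0, 0, 0, 0], [0, 0, 0, 0, 0, 0, 0], [0, 0, 0, 0, 0, 0, 0], [0, 0, 0, 0, 0, 0, 0]]}}

```text
time: 35.93
tool_pos: [0.5218, -0.2488, 0.0945]
tcp_rot: [-0.354, -3.12, -0.001]
wrist_force: [0.7, -0.3, -0.1]
width: 0.079
grip_force: 30.3
```

```bash
python3 - <<'E'
from h import *
go(.5222,-.2498,-.029,167.3)
p=wrist()
cv2.imwrite("pics/c13.png",p["color"][:,:,::-1])
E
```

```text
at [ 0.5218 -0.2488  0.0945] yaw 167.06 tilt [-0.0013  0.0007] shift tool mm [ -0.8  -0.9 123.5]
turn az -0.24
```

View pics/c13.png

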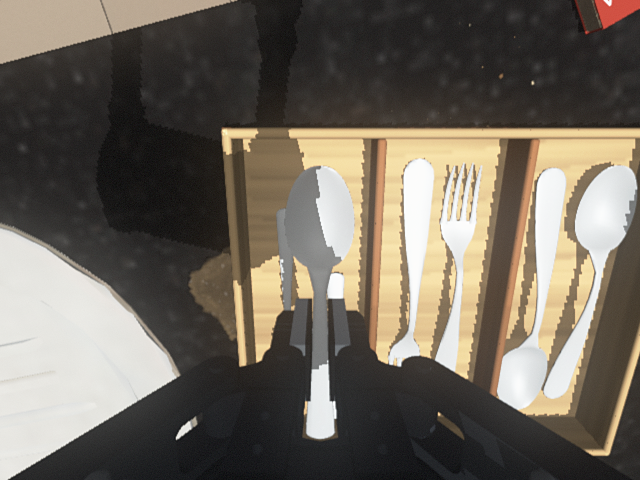

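The held teaspoon is between the tray teaspoon's handle (285,240) and the first teaspoon's handle end (335,285), with the fingers clear of both. I lower it.

Request:
{"api": "drive_tool", "payload": {"rows": [[0, 0, 0, -0.001, -0.0007, 0.03, 0], [0, 0, 0, 0, 0, 0.03, 0], [0, 0, 0, 0, 0, 0.025, 0], [0, 0, 0, 0, 0, 0.015, 0], [0, 0, 0, 0, 0, 0.012, 0], [0, 0, 0, 0, 0, 0.006, 0], [0, 0, 0, 0, 0, 0.003, 0], [0, 0, 0, 0, 0, 0, 0]]}}

```text
time: 36.65
tool_pos: [0.5234, -0.2501, -0.0254]
tcp_rot: [0.35, 3.122, -0.0]
wrist_force: [0.7, -0.5, -0.8]
width: 0.076
grip_force: 30.3
```

Request:
{"api": "drive_tool", "payload": {"rows": [[0, 0, 0, 0, 0, 0.0015, 0], [0, 0, 0, 0, 0, 0.0015, 0], [0, 0, 0, 0, 0, 0, 0], [0, 0, 0, 0, 0, 0, 0]]}}

```text
time: 36.98
tool_pos: [0.5242, -0.2505, -0.0274]
tcp_rot: [0.349, 3.12, -0.001]
wrist_force: [0.9, -0.7, 1.4]
width: 0.077
grip_force: 30.5
```

Request:
{"api": "drive_tool", "payload": {"rows": [[0, 0, 0, 0, 0, 0, 0.1], [0, 0, 0, 0, 0, 0, 0.13], [0, 0, 0, 0, 0, 0, 0.15], [0, 0, 0, 0, 0, 0, 0.15]]}}

```text
time: 37.32
tool_pos: [0.5231, -0.2499, -0.0284]
tcp_rot: [-0.35, -3.122, -0.0]
wrist_force: [0.5, -0.6, 0.2]
width: 0.15
grip_force: 0.0
```

Request:
{"api": "drive_tool", "payload": {"rows": [[0, 0, 0, 0, 0, -0.01, 0.15], [0, 0, 0, 0, 0, -0.03, 0.15], [0, 0, 0, 0, 0, -0.04, 0.15], [0, 0, 0, 0, 0, -0.04, 0.15], [0, 0, 0, 0.03, 0, -0.03, 0.15], [0, 0, 0, 0, 0, 0, 0.15]]}}

```text
time: 37.82
tool_pos: [0.4963, -0.2452, 0.1298]
tcp_rot: [0.348, 3.112, -0.007]
wrist_force: [0.3, 0.3, -0.4]
width: 0.15
grip_force: 0.0
```

Request:
{"api": "drive_tool", "payload": {"rows": [[0, 0, 0, 0, 0.04, 0, 0.15], [0, 0, 0, 0, 0.04, 0, 0.15], [0, 0, 0, 0, 0.04, 0, 0.15], [0, 0, 0, 0, 0.04, 0, 0.15], [0, 0, 0, 0, 0.04, 0, 0.15], [0, 0, 0, 0, 0.04, 0, 0.15], [0, 0, 0, 0, 0.04, 0, 0.15], [0, 0, 0, 0, 0, 0, 0.15]]}}

```text
time: 38.48
tool_pos: [0.5573, 0.036, 0.1215]
tcp_rot: [0.341, 3.122, 0.005]
wrist_force: [0.0, 0.2, -0.0]
width: 0.149
grip_force: 0.0
```

```bash
python3 - <<'E'
from h import *
p=read_camera("top")
for o in("teaspoon_a","fork","spoon","peeler","can_opener"):
  for m in masks_of(p,o): print(o,round(float(m["score"]),2),np.round(m["bbox"]),pose(p,m["mask"],.009))
cv2.imwrite("pics/c14.png",cv2.resize(p["color"][90:270,120:490,::-1],None,fx=2.1,fy=2.1,interpolation=2))
E
```

```text
teaspoon_a 0.89 [428. 143. 449. 197.] (array([ 0.6187, -0.2577]), -13.0, 0.132, 0.025)
teaspoon_a 0.53 [422. 181. 442. 235.] (array([ 0.5271, -0.2495]), 168.0, 0.127, 0.025)
fork 0.61 [134. 273. 167. 360.] (array([0.2728, 0.3775]), -161.0, 0.195, 0.024)
fork 0.6 [379. 136. 406. 217.] (array([ 0.5991, -0.1583]), 166.0, 0.189, 0.024)
spoon 0.57 [338. 132. 365. 190.] (array([ 0.6327, -0.0626]), 158.3, 0.155, 0.012)
peeler 0.8 [137. 238. 213. 249.] (array([0.4371, 0.3273]), 94.9, 0.168, 0.024)
```

View pics/c14.png

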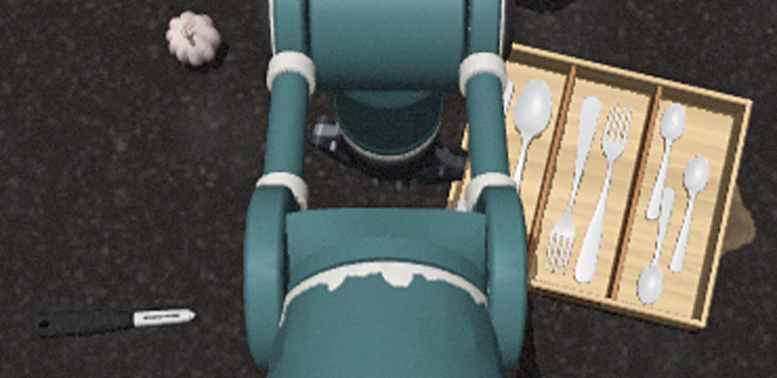

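The view shows both teaspoons and the fork in their compartments, and the spoon was confirmed in the wrist view. The peeler has not moved, and nothing came near the can opener. I hand in the job.

```bash
python3 -c "
from workcell import workorder;print(workorder.finish_job())"
```

```text
the job is handed in; nothing more can be done
None
```

The fork, the dinner spoon and both teaspoons each lie lengthwise in their own compartment, the peeler and can opener were left alone, and the job was handed in at about 39 s; it returned no verdict.

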